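Turn the mould core end for end in its polishing cradle

ROBOT

A 6-joint arm with a two-finger parallel gripper is mounted at the origin on the work surface; the furniture and walls round the work are solid. World frame = base frame: x ahead of the robot, y to its left, z up, the work surface at z = 0. Lengths are in m, angles in rad, forces in N, time in s.
With the tool pointing down it reaches from about 0.35 to 1 m from the base axis. Payload 7.1 kg.
Tool frame: the origin (TCP) lies between the finger pads; the fingertips stand 22 mm ahead of it and the grasp point (between the pads) lies 3 mm ahead of it; z points along the fingers, y is the line along which they close (so a half turn about z gives the same grasp; the last joint's range is limited). The gripper opens to 85 mm and grips with 20 to 120 N. Pads are 22 mm wide; open, the fingers measure 114 mm over their backs; the gripper's body (76 mm by 85 mm) begins 54 mm behind the grasp point. The pads swing forward as they close: fully open they stand 13 mm farther back than shut.
Start: joints at [1.174, 0.423, 1.63, -0, 1.089, -0.019], TCP at [0.231, 0.581, 0.253] pointing down, gripper open.
Joint ranges: [-3, 3], [-0.9, 2.11], [0.09, 2.58], [-1.31, 4.45], [0.11, 2.69], [-2.54, 2.54]. Speed limits (rad/s): [2.39, 2.39, 3.01, 3.14, 3.14, 3.14].

INTERFACE

Orientations are given as a rotation vector (axis times angle).
In Python, from rig import manip gives the robot as it stands. The module is installed in compiled form; this text tells all that it offers. Calls block until the motion is done:
- manip.move_to(position, orientation): joint-space move of the TCP to a pose.
- manip.servo_line(position, orientation=None, rate=0.15): straight line of the TCP; orientation=None keeps the orientation; rate is the mean speed in m/s.
- manip.set_joints(angles): joint-space move.
- manip.command_gripper(opening, f_grip=None): finger opening in m; f_grip is the grip in N (None keeps the last); returns when the fingers have stopped.
- manip.hold(seconds).
- manip.solve_ik(position, orientation): joint angles nearest the present ones, or None.
- manip.camera(name): name is "scene" or "side" or "wrist"; returns a dict with "image" (420x560x3 uint8, red, green, blue), "fx", "fy", "cx", "cy" (pixels), "cam_to_world" (4x4, takes a point from camera to world coordinates); the wrist camera has in their place "mount" (4x4, takes a point from camera to tool coordinates, whose origin is the TCP and whose axes are the flange's). Camera axes: x right, y down, z forward; pixel columns grow to the right and rows downward; lengths in m; the calibration is good to about 2 mm. The wrist camera is an equidistant fisheye: a pixel r from the principal point sees the ray r / f radians off the axis. A picture is of the moment at which its call begins: read the wrist's pose just before it. There is no depth.
A pose or a line that the arm cannot do raises manip.IKError and nothing moves.
- manip.sign_off(): hands the job in; it is judged then, once.
Readings, each from a call of its own:
- manip.get_time(): time.
- manip.get_joint_positions(): joint angles.
- manip.get_joint_vel(): joint speeds.
- manip.get_tau(): joint torques, N m.
- manip.get_position(): TCP position.
- manip.get_ee_rot(): TCP orientation.
- manip.get_contact_force(): force on the tool from outside, world axes, zero at the start.
- manip.get_torque(): the same for the moment, N m.
- manip.get_width(): finger opening in m.
- manip.get_grip_force(): force on a finger pad.
Only numpy, scipy, OpenCV 4.12 (cv2) and the standard library are available. Lean on these libraries where they do the work, as an engineer would, in place of code of your own. Each camera call takes 0.05 s, during which the arm holds its last target. There are 200 camera calls.

TASK

The bright half of the hexagonal mould core is polished. Take the core out of the sprung cradle, turn it end for end and put it back so that its dull end is home against the solid stop under the keeper lip, the sprung pad presses on its bright end, and the flat with the red dots lies on top. Ease it in and out against the spring without forcing or slamming it, and leave the oil bottle, marker, abrasive stick and microscope alone.

Things in the scene. Friction and masses are not known exactly. Their poses are not given: they have to be found in the camera images.
- core: Hexagonal steel mould core, 190 mm long, 24 mm across flats (27.7 across corners), 0.25 to 0.46 kg, one half bright, one dark and dull. Origin at its centre on the axis; +y runs to the dull end, +z is the outward normal of the flat with four red dots. Starts in the cradle, dull end at the sprung pad, red-dotted flat turned 60 degrees from the top, facing away from the robot and slanting up.
- core_dull_end (a point): Centre of the dull end face of the core.
- core_bright_end (a point): Centre of the bright end face of the core.
- core_red_flat (a point): Middle of the red-dotted flat, 12 mm from the core's axis.
- cradle: Polishing cradle fixed to the bench. Origin on the bench top; +y runs along the core's axis from the solid stop to the sprung pad, +z up, +x away from the robot and turned right by 0.12 to 0.42 rad. Base plate 54 mm wide, y = -125 to +155 mm, top at z = 10. Seated core: axis at x = 0, z = 62 mm, y = -95 to +95. From y = -46 to +46 mm nothing but the core stands above the base plate.
- cradle_rest (a point): Middle of the floor (z = 50 mm) of the black-lined rest at y = -58 mm; a like one is at y = +58 mm. Each is 14 mm long (y) and 46 mm wide, with two cheeks up to z = 62 mm that lean 30 degrees outward. They take the hexagon only with a flat down, with about 1 mm play at each side.
- cradle_stop (a point): Centre of the face of the dark stop block (44 mm wide, y = -117 to -95 mm), where the end centre of the seated core lies: y = -95, z = 62 mm in the cradle's frame.
- cradle_lip (a point): Middle of the lower edge of the bright keeper lip on the stop: y = -90, z = 76 mm. The lip (36 mm wide, top at z = 82 mm) reaches 5 mm over the core's end, 2 mm above it, so the core must be pushed towards the sprung pad by more than 5 mm (8 to 10 is good) before its stop end can rise out or go down in.
- plunger (a joint): Travel of the spring plunger along the cradle's +y (m): 0 with the core home against the stop, -0.006 when the pad stands free, +0.014 pushed right back. Spring about 4 N when free, 8 N at 0, 13 N at +0.009, 16 N right back; it drives the core towards the stop.
- plunger_pad (a point): Centre of the face of the round brass pad of the plunger (27 mm across, 7 mm thick), 62 mm above the bench; it moves with the plunger. The dark housing behind it stands from y = 122 to 152 mm, its top at z = 79 mm. A core lowered level would land on top of the free pad: its end goes in front of the pad first, the core tilted.
- oil_bottle: Small oil bottle with a red spout, 45 mm across, 127 mm tall, standing loose close behind the stop end of the cradle. Origin under its centre.
- marker_pen: Paint marker, white with a black cap, 126 mm long, 15 mm thick, lying in front of the cradle. Origin under its centre, length along its y.
- stone_grey: Grey abrasive stick, 120 x 10 x 6 mm, lying close behind the cradle. Origin under its centre, length along its y.
- microscope: Stereo microscope, fixed, 277 x 134 x 305 mm, to the right of the cradle. Origin under its base, which reaches 67 mm to its left (+y).

How it is judged:
By the outcome, as a careful person would: the job done as asked, in the order asked, and still so for the second after the job is handed in, with the robot touching nothing.
It also fails if it takes over 48 s, if anything falls off the work surface, if the arm or the gripper's body presses on something with over 40 N, if the wrist force passes 120 N, or if a joint passes its speed limit or range.

## Working session

There is one attempt and no reset: what is moved stays moved. The work goes in short steps, each a Python script; the robot and the scene stay as the last script left them, time stands still between calls to the robot, and variables do not carry over. Pictures are saved under pics/ and viewed, at most 10 in all, crops included, and the job is handed in when it is done.

```bash
mkdir -p pics
python3 - <<'E'
from rig import manip
import cv2,numpy as np
for n in("scene","side"):
    c=manip.camera(n); np.savez(f"{n}.npz",**c); cv2.imwrite(f"pics/{n}0.png",c["image"][:,:,::-1]); print(n,c["fx"],c["fy"],c["cx"],c["cy"],np.round(c["cam_to_world"],3).tolist())
c=manip.camera("wrist"); print(c["fx"],c["cx"],c["cy"],np.round(c["mount"],3).tolist()); cv2.imwrite("pics/wrist0.png",c["image"][:,:,::-1])
print(manip.get_time(),manip.get_ee_rot(),manip.get_position())
E
```

```text
scene 409.9171987335055 409.9171987335055 287.51972334907794 212.88830954756145 [[-0.776, -0.353, 0.523, -0.005], [-0.631, 0.447, -0.634, 0.577], [-0.009, -0.822, -0.569, 0.551], [0.0, 0.0, 0.0, 1.0]]
side 473.1299276530119 473.1299276530119 268.6194380346922 208.29506150645582 [[-0.999, 0.017, -0.042, 0.476], [0.045, 0.537, -0.842, 0.816], [0.008, -0.843, -0.538, 0.574], [0.0, 0.0, 0.0, 1.0]]
325.19226210127806 276.729041328098 204.12740064320394 [[-0.0, -0.957, -0.289, 0.074], [1.0, -0.0, -0.001, 0.0], [0.001, -0.289, 0.957, -0.119], [0.0, 0.0, 0.0, 1.0]]
0.15 [-5.89892778e-01 -3.08547040e+00  1.87107782e-03] [0.23038612 0.58056051 0.25270176]
```

View pics/scene0.png

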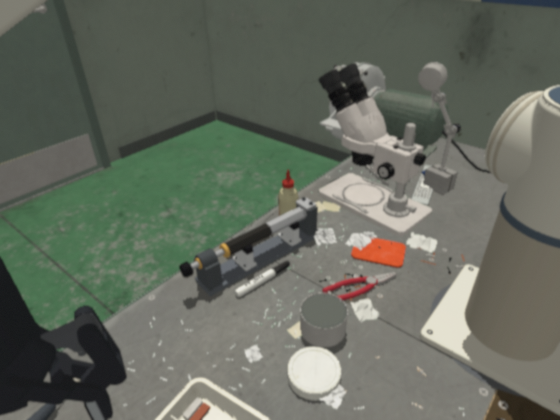

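View pics/side0.png

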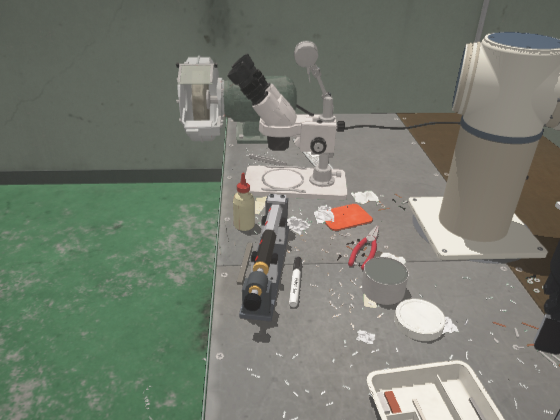

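The scene and side views show the cradle, with the housing end near (207,258) in scene and (255,292) in side. The keeper lip is near (308,205) in scene and (277,200) in side, and the bottle stands beyond the stop. Next I'll get a rough pose by casting rays, then look from above with the wrist camera.

```bash
cat > h.py <<'E'
import numpy as np, cv2
from scipy.spatial.transform import Rotation as R
def rot(cols): return R.from_matrix(np.array(cols).T)
def ray(c,u,v):
    M=c["cam_to_world"]; d=np.array([(u-c["cx"])/c["fx"],(v-c["cy"])/c["fy"],1.]); return M[:3,3],M[:3,:3]@d
def plane(c,u,v,z):
    o,d=ray(c,u,v); return o+d*(z-o[2])/d[2]
def wray(c,T,u,v):   # wrist fisheye; T tool pose 4x4
    a,b=u-c["cx"],v-c["cy"]; r=np.hypot(a,b); th=r/c["fx"]; s=np.sin(th)/max(r,1e-9)
    M=T@c["mount"]; return M[:3,3],M[:3,:3]@np.array([a*s,b*s,np.cos(th)])
def wplane(c,T,u,v,z):
    o,d=wray(c,T,u,v); return o+d*(z-o[2])/d[2]
def tool(m):
    T=np.eye(4); T[:3,3]=m.get_position(); T[:3,:3]=R.from_rotvec(m.get_ee_rot()).as_matrix(); return T
E
python3 - <<'E'
from h import *
from rig import manip
s=dict(np.load("scene.npz")); d=dict(np.load("side.npz"))
for n,c,ps in(("scene",s,[(208,250,.079),(308,203,.08)]),("side",d,[(257,282,.079),(277,197,.08)])):
    for p in ps: print(n,plane(c,*p).round(3))
a=.25; p0=np.array([.5,.2])
def mid(p,q): return (p+q)/2
H=mid(plane(s,208,250,.079),plane(d,257,282,.079)); L=mid(plane(s,308,203,.08),plane(d,277,197,.08))
v=(H-L)[:2]; a=np.arctan2(v[0],v[1]); yc=v/np.linalg.norm(v); xc=np.array([yc[1],-yc[0]])
C=L[:2]+yc*np.linalg.norm(v)*100/(137+100); print("len",np.linalg.norm(v),"a",a,"C",C)
# IK feasibility of grasp B (tool back leaning 30deg to +x), both half turns
X=np.r_[xc,0];Y=np.r_[yc,0];Z=np.array([0,0,1.])
for de in(-.5,-.3,0,.3,.5):
  for sg in(1,-1):
    back=np.cos(np.pi/3)*X+np.sin(np.pi/3)*Z; back=np.cos(de)*back+np.sin(de)*Y
    tz=-back; ty=sg*(-np.cos(np.pi/6)*X+.5*Z); tx=np.cross(ty,tz)
    P=np.r_[C,.062]-tz*.003
    for h in(0,.15):
      q=manip.solve_ik(P+Z*h,rot([tx,ty,tz]).as_rotvec()); print(de,sg,h,None if q is None else np.round(q,2))
E
```

```text
scene [0.466 0.23  0.079]
scene [ 0.417 -0.002  0.08 ]
side [0.465 0.254 0.079]
side [ 0.419 -0.     0.08 ]
len 0.24799268369733896 a 0.19514801611103794 C [0.43801513 0.10127735]
-0.5 1 0 None
-0.5 1 0.15 None
-0.5 -1 0 [-0.13  0.71  1.92  0.61  1.08 -0.25]
-0.5 -1 0.15 [-0.13  0.45  1.9   0.55  1.33 -0.08]
-0.3 1 0 None
-0.3 1 0.15 None
-0.3 -1 0 [-0.03  0.69  1.88  0.43  1.08 -0.06]
-0.3 -1 0.15 [-0.03  0.44  1.85  0.39  1.35  0.06]
0 1 0 None
0 1 0.15 None
0 -1 0 [0.11 0.69 1.82 0.17 1.13 0.19]
0 -1 0.15 [0.11 0.46 1.78 0.15 1.41 0.24]
0.3 1 0 None
0.3 1 0.15 None
0.3 -1 0 [ 0.24  0.74  1.76 -0.07  1.24  0.4 ]
0.3 -1 0.15 [ 0.24  0.51  1.73 -0.07  1.5   0.38]
0.5 1 0 None
0.5 1 0.15 None
0.5 -1 0 [ 0.33  0.78  1.72 -0.21  1.32  0.51]
0.5 -1 0.15 [ 0.33  0.55  1.7  -0.2   1.57  0.45]
```

Rough pose: a≈0.195, centre ≈(0.438, 0.101). A half turn about a tool leaned 30° away from the robot would give both the end swap and the red-dot roll. That only needs the last joint to stay within range. Next is the look from above.

Run:
```python
from h import *
from rig import manip
a=.195; X=np.array([np.cos(a),-np.sin(a),0]);Y=np.array([np.sin(a),np.cos(a),0]);Z=np.array([0,0,1.])
t0=manip.get_time()
manip.move_to(np.array([.438,.101,.22])-.02*X*0, rot([np.cross(-X,-Z),-X,-Z]).as_rotvec())
print(manip.get_time()-t0, manip.get_joint_positions())
T=tool(manip); c=manip.camera("wrist"); np.savez("w1.npz",T=T,**c)
im=c["image"][:,:,::-1]; cv2.imwrite("pics/w1.png",cv2.resize(im,(800,600),interpolation=cv2.INTER_CUBIC))
print((T@c["mount"]).round(3).tolist())
```

```text
Traceback (most recent call last):
rig.IKError: the arm cannot take that pose within its joint ranges
```

Run:
```python
from h import *
from rig import manip
a=.195; X=np.array([np.cos(a),-np.sin(a),0]);Y=np.array([np.sin(a),np.cos(a),0]);Z=np.array([0,0,1.])
t0=manip.get_time()
manip.move_to(np.array([.438,.101,.22]), rot([np.cross(X,-Z),X,-Z]).as_rotvec())
print(manip.get_time()-t0, manip.get_joint_positions())
T=tool(manip); c=manip.camera("wrist"); np.savez("w1.npz",T=T,**c)
im=c["image"][:,:,::-1]; cv2.imwrite("pics/w1.png",cv2.resize(im,(800,600),interpolation=cv2.INTER_CUBIC))
print((T@c["mount"]).round(3).tolist())
```

```text
1.9 [2.01317941e-01 2.13859506e-01 2.03204777e+00 1.51473197e-04
 8.95235147e-01 3.95037132e-01]
[[0.981, -0.185, -0.056, 0.452], [-0.193, -0.939, -0.284, 0.174], [0.0, 0.29, -0.957, 0.339], [0.0, 0.0, 0.0, 1.0]]
```

View pics/w1.png

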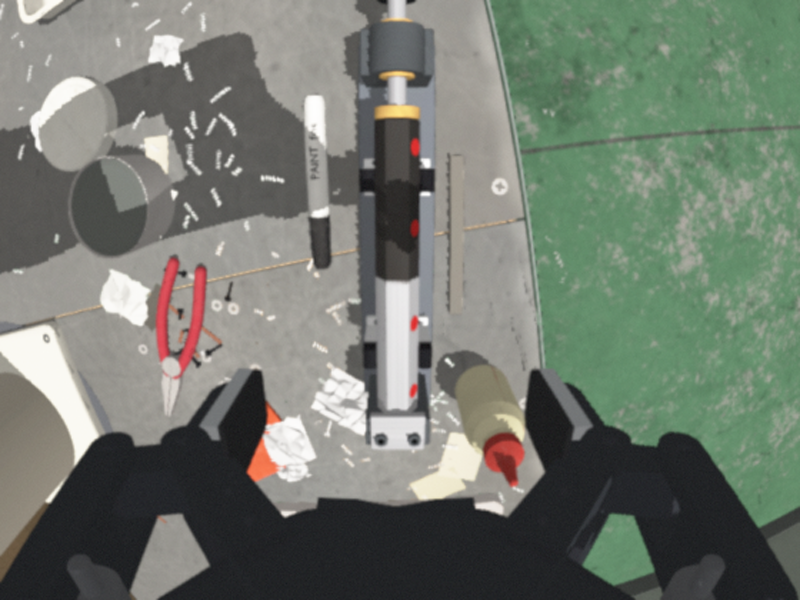

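The wrist view from above (800-px coordinates) shows the brass pad front at (397,118), the lip edge at (398,412) and the core edges at x≈376 and 419. The red dots are on the right side of the core, away from the robot. The bottle is at (490,410) and the stone at (456,230). Next I'll refine the axis, yaw and y origin from edges, then search the IK for a grasp that allows the half turn.

```bash
cat > loc.py <<'E'
from h import *
w=dict(np.load("w1.npz")); T=w["T"]; im=w["image"].astype(float); g=cv2.GaussianBlur(im,(3,3),0).sum(2)
def edge(row,c0,half=6):
    s=g[row,:]; d=np.abs(np.gradient(s)); k=np.arange(c0-half,c0+half+1); wt=d[k]**2; return (k*wt).sum()/wt.sum()
mids=[]
for r in list(range(90,110,4))+list(range(140,190,6))+list(range(205,232,6)):
    l,rr=edge(r,263),edge(r,293)
    P,Q=wplane(w,T,l,r,.062),wplane(w,T,rr,r,.062); mids.append(np.r_[(P+Q)[:2]/2,np.linalg.norm(P-Q)])
mids=np.array(mids); print("widths",mids[:,2].round(4))
ok=abs(mids[:,2]-.0277)<.003; m=mids[ok,:2]; c0=m.mean(0); v=np.linalg.svd(m-c0)[2][0]; v*=np.sign(v[1])
print("n",ok.sum(),"a",np.arctan2(v[0],v[1]),"resid",np.abs((m-c0)@[v[1],-v[0]]).max())
# y: pad face/core end along column 278 (dark->brass), lip edge
col=im[:,276:281].mean(1)
print("pad",col[70:90].round().astype(int).tolist()); print("lip",col[276:296].round().astype(int).tolist())
for n,r,z in(("pad",83,.072),("lip",288,.082)):
    for dr in(-1,0,1): p=wplane(w,T,278,r+dr,z); print(n,r+dr,((p[:2]-c0)@v).round(4),p.round(4))
print("c0",c0,"v",v)
E
python3 loc.py
```

```text
widths [0.0252 0.0252 0.0245 0.0234 0.0239 0.0265 0.0264 0.0266 0.0263 0.0264
 0.0258 0.0258 0.0257 0.0258 0.0236 0.0239 0.0242 0.0267 0.0204]
n 12 a 0.19446215796552727 resid 0.00026699888993865235
pad [[225, 223, 224], [221, 220, 220], [209, 205, 202], [215, 194, 163], [243, 214, 136], [249, 222, 131], [249, 223, 131], [250, 224, 133], [250, 225, 133], [250, 225, 133], [249, 223, 132], [237, 198, 116], [152, 123, 78], [81, 73, 65], [78, 75, 71], [81, 77, 74], [81, 78, 74], [81, 77, 73], [81, 77, 73], [82, 78, 75]]
lip [[225, 224, 224], [225, 224, 224], [224, 223, 224], [225, 224, 224], [224, 223, 224], [224, 223, 223], [224, 223, 223], [223, 222, 223], [223, 222, 223], [210, 208, 209], [162, 161, 162], [130, 129, 130], [121, 120, 121], [114, 114, 115], [121, 120, 121], [154, 153, 154], [201, 200, 201], [224, 223, 224], [226, 225, 226], [224, 224, 225]]
pad 82 0.0638 [0.4572 0.1955 0.072 ]
pad 83 0.063 [0.457  0.1947 0.072 ]
pad 84 0.0622 [0.4569 0.1939 0.072 ]
lip 287 -0.1153 [0.4227 0.0197 0.082 ]
lip 288 -0.1164 [0.4225 0.0187 0.082 ]
lip 289 -0.1174 [0.4223 0.0176 0.082 ]
c0 [0.44480387 0.13285452] v [0.19323886 0.98115174]
```

```bash
cat > plan.py <<'E'
from h import *
a=.1945; C=np.eye(4); X=np.array([np.cos(a),-np.sin(a),0]);Y=np.array([np.sin(a),np.cos(a),0]);Z=np.array([0,0,1.])
C[:3,0],C[:3,1],C[:3,2]=X,Y,Z; C[:3,3]=[.4389,.1029,0]
def tf(Rm=np.eye(3),p=(0,0,0)): M=np.eye(4); M[:3,:3]=Rm; M[:3,3]=p; return M
rx=lambda t:R.from_rotvec([t,0,0]).as_matrix(); ry=lambda t:R.from_rotvec([0,t,0]).as_matrix(); rz=lambda t:R.from_rotvec([0,0,t]).as_matrix()
# bar pose in cradle frame: y axis along +y, slid s towards pad, raised h, stop end pitched up by p about the pad end's centre
def bar(s=0,h=0,p=0): return tf(p=(0,.095+s,.062+h))@tf(rx(-p))@tf(p=(0,-.095,0))
# tool in bar frame before: back at 60deg, leaned d to +y, gripping at y0, core e ahead of the grasp point
def grasp(d,y0,e):
    back=np.array([.5*np.cos(d),np.sin(d),np.sqrt(.75)*np.cos(d)]); tz=-back; ty=-np.array([np.sqrt(.75),0,-.5])*(-1)*-1
    return tf(np.array([np.cross(ty,tz),ty,tz]).T,np.array([0,y0,0])-tz*(.003+e))
# half turn of the bar about the corner direction at 60deg
n=np.array([.5,0,np.sqrt(.75)]); FL=tf(R.from_rotvec(np.pi*n).as_matrix())
def pose(M): return M[:3,3],R.from_matrix(M[:3,:3]).as_rotvec()
E
python3 - <<'E'
from plan import *
from rig import manip
K=[(0,0,0),(.009,0,0),(.009,.002,.2),(-.012,.002,.2),(-.012,.08,.2)]
for e in(0,.005):
 for y0 in(.015,.025):
  for d in(.4,.5,.6,.7):
    G=grasp(d,y0,e); r=[]
    for F in(np.eye(4),FL):
      for k in K:
        q=manip.solve_ik(*pose(C@bar(*k)@F@G)); r.append(None if q is None else round(float(q[5]),2))
    print(e,y0,d,r)
G=grasp(.6,.02,.005); print(manip.solve_ik(*pose(C@bar()@FL@G)))
E
```

```text
0 0.015 0.4 [None, None, -2.52, -2.53, None, -0.17, -0.16, 0.12, 0.09, 0.14]
0 0.015 0.5 [None, None, -2.49, -2.5, -2.53, -0.26, -0.25, 0.02, -0.0, 0.07]
0 0.015 0.6 [None, None, -2.46, -2.47, -2.51, -0.35, -0.35, -0.07, -0.1, -0.01]
0 0.015 0.7 [None, -2.54, -2.44, -2.44, -2.49, -0.44, -0.44, -0.17, -0.19, -0.1]
0 0.025 0.4 [None, None, -2.51, -2.52, None, -0.18, -0.17, 0.1, 0.08, 0.13]
0 0.025 0.5 [None, None, -2.48, -2.49, -2.52, -0.27, -0.26, 0.01, -0.01, 0.06]
0 0.025 0.6 [None, None, -2.46, -2.46, -2.5, -0.36, -0.35, -0.08, -0.1, -0.02]
0 0.025 0.7 [-2.54, -2.54, -2.44, -2.44, -2.48, -0.45, -0.44, -0.18, -0.2, -0.11]
0.005 0.015 0.4 [None, None, -2.52, -2.53, None, -0.16, -0.16, 0.12, 0.09, 0.14]
0.005 0.015 0.5 [None, None, -2.49, -2.5, -2.53, -0.26, -0.25, 0.03, 0.0, 0.07]
0.005 0.015 0.6 [None, None, -2.46, -2.47, -2.51, -0.35, -0.34, -0.07, -0.09, -0.01]
0.005 0.015 0.7 [None, None, -2.44, -2.45, -2.49, -0.44, -0.43, -0.17, -0.19, -0.09]
0.005 0.025 0.4 [None, None, -2.51, -2.52, None, -0.18, -0.17, 0.11, 0.08, 0.13]
0.005 0.025 0.5 [None, None, -2.48, -2.49, -2.52, -0.27, -0.26, 0.02, -0.01, 0.06]
0.005 0.025 0.6 [None, None, -2.46, -2.47, -2.5, -0.36, -0.35, -0.08, -0.1, -0.02]
0.005 0.025 0.7 [None, -2.54, -2.44, -2.44, -2.48, -0.44, -0.44, -0.18, -0.2, -0.1]
[-0.20992895  0.72695836  1.93540616  0.67078985  1.11522938 -0.35200873]
```

Run:
```python
from plan import *
from rig import manip
w=dict(np.load("w1.npz")); T=w["T"]; Ci=np.linalg.inv(C)
im=w["image"]; hsv=cv2.cvtColor(im,cv2.COLOR_RGB2HSV)
def cr(u,v,z): return ((Ci@np.r_[wplane(w,T,u,v,z),1])[:3]*1000).round()
# bottle: outline of base visible in 800px view (left top shoulder ~ (457,375)-(480,358)); spout tip ~(516,484), red cap centre (503,450)
print("cap@.105",cr(503*.7,450*.7,.105),"spout tip@.127",cr(516*.7,484*.7,.127),"body left @.0",cr(458*.7,385*.7,0),"body top@0",cr(478*.7,362*.7,0), "shoulder@.08",cr(458*.7,400*.7,.08),cr(524*.7,420*.7,.08))
for k,c in(("scene",dict(np.load("scene.npz"))),("side",dict(np.load("side.npz")))):
    h=cv2.cvtColor(c["image"],cv2.COLOR_RGB2HSV); u0,v0=(287,185) if k=="scene" else (243,187)
    m=((h[...,0]<8)|(h[...,0]>172))&(h[...,1]>140)&(h[...,2]>80); ys,xs=np.nonzero(m[v0-18:v0+18,u0-14:u0+14]); u,v=xs.mean()+u0-14,ys.mean()+v0-18
    print(k,u,v,((Ci@np.r_[plane(c,u,v,.105),1])[:3]*1000).round())
k2=(-.013,.003,.19)
for y0 in(-.03,-.02,0):
  for d in(.35,.4,.45,.5):
    G=grasp(d,y0,.005); print(y0,d,[None if (q:=manip.solve_ik(*pose(C@bar(*k)@F@G))) is None else round(float(q[5]),3) for F in(np.eye(4),FL) for k in((-.013,.003,.19),(-.013,.03,.19))])
```

```text
cap@.105 [  67. -102.  105.] spout tip@.127 [  72. -113.  127.] body left @.0 [  51. -111.    0.] body top@0 [ 66. -90.   0.] shoulder@.08 [ 39. -79.  80.] [ 86. -96.  80.]
scene 287.65656565656565 181.73737373737373 [  60. -104.  105.]
side 242.30357142857144 185.83928571428572 [ 69. -95. 105.]
-0.03 0.35 [None, None, 0.17, 0.187]
-0.03 0.4 [None, None, 0.125, 0.146]
-0.03 0.45 [None, None, 0.079, 0.102]
-0.03 0.5 [-2.533, None, 0.031, 0.057]
-0.02 0.35 [None, None, 0.159, 0.176]
-0.02 0.4 [None, None, 0.115, 0.135]
-0.02 0.45 [None, None, 0.069, 0.092]
-0.02 0.5 [-2.527, -2.539, 0.022, 0.047]
0 0.35 [None, None, 0.138, 0.154]
0 0.4 [None, None, 0.094, 0.113]
0 0.45 [-2.531, None, 0.049, 0.071]
0 0.5 [-2.514, -2.526, 0.002, 0.027]
```

```bash
cat >> plan.py <<'E'
def back(G,t): return G@tf(p=(0,0,-t))
HT=tf(rz(np.pi)); G1=grasp(0,0,.002)@HT
def st(m,tag=""):
    Ci=np.linalg.inv(C); F=Ci[:3,:3]@np.array(m.get_contact_force()); print(tag,"t%.1f"%m.get_time(),"Fcradle",F.round(1),"w%.4f"%m.get_width(),"g%.0f"%m.get_grip_force())
    return F
def go(m,M,rate=.1): m.servo_line(*pose(M),rate=rate)
E
python3 - <<'E'
from plan import *
from rig import manip
manip.command_gripper(.05,60)
manip.move_to(*pose(C@bar()@back(G1,.08))); st(manip,"pre")
go(manip,C@bar()@G1,.12); F0=st(manip,"at")
c=manip.camera("side"); cv2.imwrite("pics/s2.png",cv2.resize(c["image"][140:340,170:370,::-1],(700,700))[:600])
manip.command_gripper(.015,60); st(manip,"closed"); manip.hold(.2); st(manip)
E
```

```text
pre t3.1 Fcradle [-0.3 -0.5  0. ] w0.0499 g0
at t3.9 Fcradle [-1.1  0.1  0.5] w0.0495 g0
closed t4.3 Fcradle [1.8 0.8 5.3] w0.0227 g59
 t4.5 Fcradle [ 1.4 -0.   6.1] w0.0227 g59
```

View pics/s2.png

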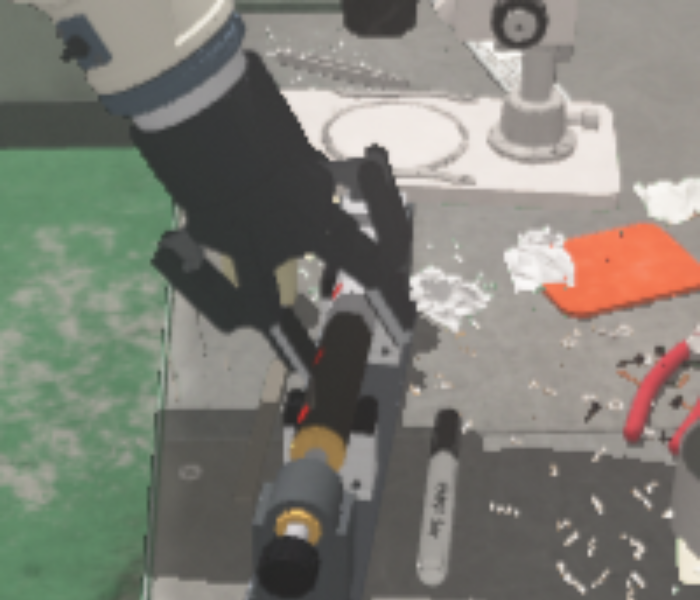

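The gripper holds the core across its flats, leaned away from the robot as planned, with small forces (pad width 22.7 mm). Now I'll push against the spring, tilt, and lean the core on the lip top.

Run:
```python
from plan import *
from rig import manip
for s in(.003,.006,.009): go(manip,C@bar(s,.0005)@G1,.03); st(manip,"s%g"%s)
for p in(.05,.1,.15,.2,.225): go(manip,C@bar(.009,.0005+.015*p,p)@G1,.06); F=st(manip,"p%g"%p)
for s in(.0,-.007,-.014): go(manip,C@bar(s,.004,.225)@G1,.05); st(manip,"s%g"%s)
```

```text
s0.003 t4.8 Fcradle [ 2.1 -5.1  2.2] w0.0227 g59
s0.006 t5.0 Fcradle [  2.  -11.3   3.1] w0.0228 g59
s0.009 t5.3 Fcradle [  3.4 -13.3   3.6] w0.0227 g60
p0.05 t5.5 Fcradle [  3.5 -12.2  -5.3] w0.0225 g59
p0.1 t5.8 Fcradle [  3.1 -12.5  -6.2] w0.0227 g59
p0.15 t6.0 Fcradle [  3.2 -12.2  -7. ] w0.0227 g59
p0.2 t6.3 Fcradle [  3.9 -13.2  -8.4] w0.0229 g59
p0.225 t6.5 Fcradle [  4.  -13.   -8.6] w0.0230 g59
s0 t6.9 Fcradle [ 1.7 -7.9 -7.7] w0.0228 g59
s-0.007 t7.2 Fcradle [-0.7 -4.7 -3.6] w0.0228 g60
s-0.014 t7.5 Fcradle [-0.4 -0.  -3. ] w0.0228 g60
```

Run:
```python
from plan import *
from rig import manip
for k in((-.009,.001,.22),(-.009,-.0025,.21),(-.009,-.0035,.206)): go(manip,C@bar(*k)@G1,.05); F=st(manip,str(k))
G2=grasp(.52,-.01,.004); K=(-.009,-.0038,.2045)
for t in(0,.02,.04,.06,.08):
  for d in(.52,.6,.7):
    q=manip.solve_ik(*pose(C@bar(*K)@back(grasp(d,-.01,.004),t))); print(t,d,None if q is None else np.round(q,3))
```

```text
(-0.009, 0.001, 0.22) t7.7 Fcradle [ 0.3 -0.3 -3.9] w0.0229 g60
(-0.009, -0.0025, 0.21) t8.0 Fcradle [ 0.3  0.3 -3.4] w0.0228 g60
(-0.009, -0.0035, 0.206) t8.2 Fcradle [ 0.4 -1.5 -3.9] w0.0226 g60
0 0.52 [ 0.369  0.821  1.679 -0.315  1.485 -2.499]
0 0.6 [ 0.396  0.848  1.666 -0.358  1.527 -2.476]
0 0.7 [ 0.428  0.883  1.65  -0.41   1.579 -2.45 ]
0.02 0.52 [ 0.378  0.813  1.647 -0.307  1.525 -2.506]
0.02 0.6 [ 0.406  0.842  1.632 -0.349  1.566 -2.483]
0.02 0.7 [ 0.44   0.879  1.616 -0.401  1.617 -2.458]
0.04 0.52 [ 0.387  0.807  1.613 -0.3    1.565 -2.513]
0.04 0.6 [ 0.417  0.837  1.598 -0.342  1.605 -2.491]
0.04 0.7 [ 0.451  0.876  1.58  -0.392  1.655 -2.467]
0.06 0.52 [ 0.396  0.802  1.578 -0.294  1.605 -2.519]
0.06 0.6 [ 0.426  0.834  1.562 -0.335  1.644 -2.498]
0.06 0.7 [ 0.462  0.875  1.544 -0.385  1.693 -2.475]
0.08 0.52 [ 0.404  0.799  1.542 -0.288  1.645 -2.524]
0.08 0.6 [ 0.436  0.832  1.525 -0.329  1.683 -2.504]
0.08 0.7 [ 0.473  0.875  1.506 -0.378  1.731 -2.482]
```

```bash
sed -i 's/^G1=/G1=/' plan.py
python3 - <<'E'
from plan import *
from rig import manip
h,p=-.0035,.206
for i in range(8):
    h-=.0004; p-=.0005; go(manip,C@bar(-.009,h,p)@G1,.03); F=st(manip,"h%.4f p%.4f"%(h,p))
    if F[2]>-1.5: break
print("M",np.array(manip.get_torque()).round(2))
c=manip.camera("side"); cv2.imwrite("pics/s3.png",cv2.resize(c["image"][140:340,170:370,::-1],(700,700))[:600])
E
```

```text
h-0.0039 p0.2055 t8.5 Fcradle [ 0.2 -0.3 -1.6] w0.0228 g60
h-0.0043 p0.2050 t8.7 Fcradle [ 0.4 -0.6  4.6] w0.0230 g61
M [-0.06  0.13  0.06]
```

View pics/s3.png

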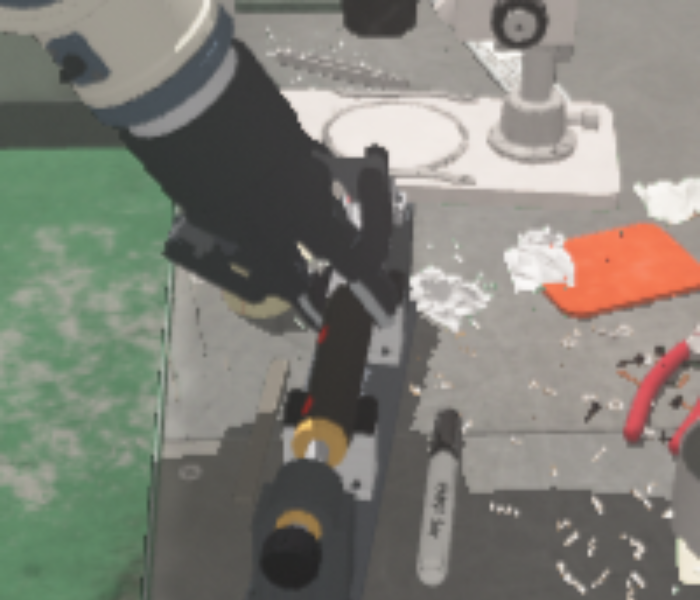

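The core is leaning on the lip top, with its low end in the far rest just at the pad; contact came at the predicted height. Now I'll release, give the gripper a half turn and regrasp.

```bash
cat >> plan.py <<'E'
G2=grasp(.5,-.01,.004); K=(-.009,-.0041,.205)
E
python3 - <<'E'
from plan import *
from rig import manip
manip.command_gripper(.05); st(manip,"open")
go(manip,C@bar(*K)@back(G1,.085),.2)
manip.move_to(*pose(C@bar(*K)@back(G2,.08))); st(manip,"pre"); print(np.round(manip.get_joint_positions(),3))
c=manip.camera("side"); cv2.imwrite("pics/s4.png",cv2.resize(c["image"][140:340,170:370,::-1],(700,700))[:600])
go(manip,C@bar(*K)@G2,.12); st(manip,"at")
manip.command_gripper(.015,80); st(manip,"closed"); manip.hold(.15); st(manip); print(np.round(manip.get_joint_positions(),3))
E
```

```text
open t9.1 Fcradle [ 0.3  0.7 -0.8] w0.0501 g0
pre t12.2 Fcradle [-0.1 -0.4  0.7] w0.0496 g0
[ 0.396  0.791  1.547 -0.278  1.635 -2.529]
at t13.1 Fcradle [ 0.   0.7 -0.3] w0.0502 g0
closed t13.4 Fcradle [0.7 4.6 5.5] w0.0226 g78
 t13.6 Fcradle [0.7 3.5 5.5] w0.0224 g78
[ 0.362  0.814  1.682 -0.304  1.475 -2.505]
```

View pics/s4.png

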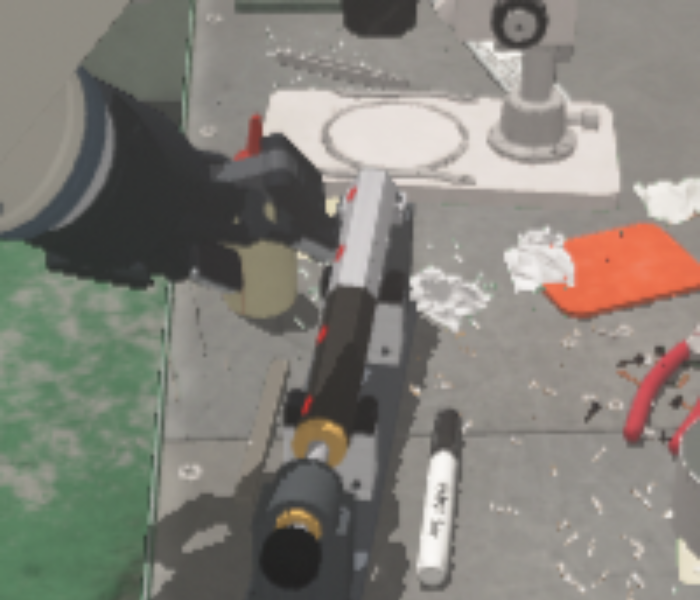

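The core was undisturbed with the bright end resting on the lip, and the regrasp is firm. Now I'll lift, turn, and go to the insertion pose.

Run:
```python
from plan import *
from rig import manip
go(manip,C@bar(K[0]-.004,K[1]+.03,K[2])@G2,.08); st(manip,"up")
B=bar(K[0]-.004,.20,K[2]); best=None
for y in(.35,-.35):
    M=C@tf(p=(-.02,0,0))@tf(p=B[:3,3])@tf(rz(y))@tf(B[:3,:3])@G2
    q=manip.solve_ik(*pose(M)); print(y,None if q is None else np.round(q,2))
    if q is not None and (best is None or q[5]>best[0]): best=(q[5],M)
manip.move_to(*pose(best[1])); st(manip,"high")
M=C@bar(-.016,.14,.225)@FL@G2; print(np.round(manip.solve_ik(*pose(M)),2))
manip.move_to(*pose(C@bar(-.016,.20,.225)@FL@G2)); st(manip,"turned")
go(manip,C@bar(-.016,.07,.225)@FL@G2,.2); st(manip,"above")
for n in("side","scene"):
    c=manip.camera(n); np.savez(n+"5.npz",**c); cv2.imwrite(f"pics/{n}5.png",c["image"][:,:,::-1])
a_=cv2.imread("pics/side5.png")[120:340,160:380]; b_=cv2.imread("pics/scene5.png")[120:320,150:350]
cv2.imwrite("pics/m5.png",np.hstack([cv2.resize(a_,(400,400),interpolation=cv2.INTER_CUBIC),cv2.resize(b_,(400,400),interpolation=cv2.INTER_CUBIC)]))
```

```text
up t14.1 Fcradle [-0.3 -0.3 -3.6] w0.0226 g78
0.35 None
-0.35 [ 0.26  0.51  1.65 -0.12  1.84 -2.4 ]
high t14.8 Fcradle [ 0.2 -0.6 -3.1] w0.0226 g79
[-0.04  0.4   1.86  0.38  1.33  0.17]
turned t17.1 Fcradle [ 0.   0.  -2.9] w0.0225 g79
above t17.9 Fcradle [ 0.4  0.1 -2.2] w0.0225 g79
```

View pics/m5.png

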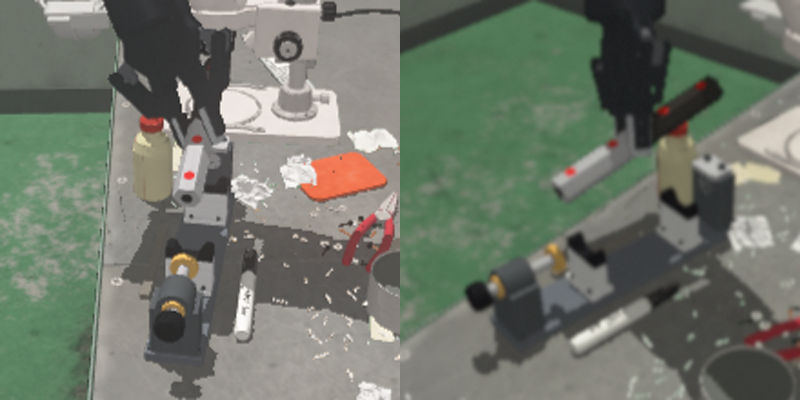

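The core is now bright end toward the pad, with the dots on top and the stop end tilted up. I'll check the held pose against its prediction before insertion.

Run:
```python
from plan import *
def pr(n,p):
    c=np.load(n+"5.npz"); q=np.linalg.inv(c["cam_to_world"])@np.r_[p,1]; return np.array([q[0]/q[2]*c["fx"]+c["cx"],q[1]/q[2]*c["fy"]+c["cy"]]).round(1)
B=C@bar(-.016,.07,.225)
for y in(.095,-.095):
    p=(B@[0,y,0,1])[:3]; px=(B@[0,y-.004,0,1])[:3]
    print(y,"side",pr("side",p),"scene",pr("scene",p),"d4mm",(pr("scene",px)-pr("scene",p)),(pr("side",px)-pr("side",p)))
im=cv2.imread("pics/scene5.png"); cv2.imwrite("pics/c6.png",np.hstack([cv2.resize(im[190:240,205:255],(400,400),interpolation=cv2.INTER_CUBIC),cv2.resize(im[140:190,280:330],(400,400),interpolation=cv2.INTER_CUBIC)]))
```

```text
0.095 side [262.6 227.3] scene [230.1 215.7] d4mm [ 1.8 -1.2] [ 0.4 -1.8]
-0.095 side [278.1 154.5] scene [307.8 162.6] d4mm [ 1.5 -1. ] [ 0.3 -1.3]
```

View pics/c6.png

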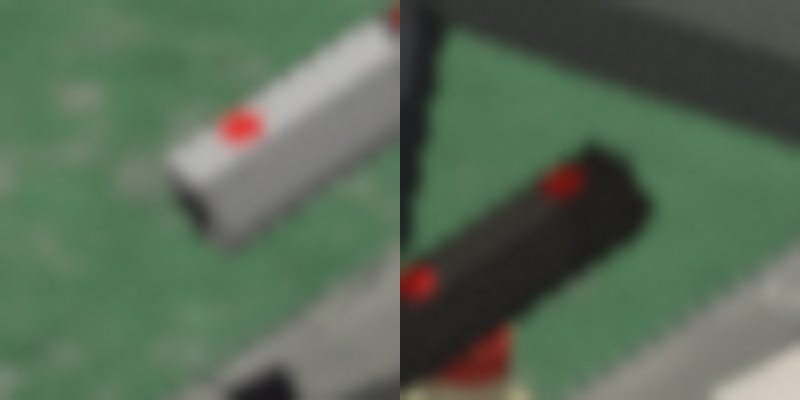

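The held pose matches its prediction within a pixel; the bright end centre is at about (230,216). Insertion is the removal path in reverse.

Run:
```python
from plan import *
from rig import manip
def g(k,r=.05):
    go(manip,C@bar(*k)@FL@G2,r); F=st(manip,str(k)); assert np.abs(F).max()<25,"force"
g((-.016,.02,.225),.12); g((-.016,.004,.225))
for s in(-.008,-.003,.002,.006,.009): g((s,.004,.225),.04)
for p in(.18,.13,.09,.06): g((.009,.0005+.015*p,p),.06)
```

```text
(-0.016, 0.02, 0.225) t18.5 Fcradle [-1.2  0.4 -3.2] w0.0223 g79
(-0.016, 0.004, 0.225) t19.0 Fcradle [ 0.4 -0.2 -4.1] w0.0222 g79
(-0.008, 0.004, 0.225) t19.4 Fcradle [-0.1 -5.1 -3.6] w0.0221 g79
(-0.003, 0.004, 0.225) t19.6 Fcradle [ 1.9 -6.9 -3. ] w0.0227 g79
(0.002, 0.004, 0.225) t19.9 Fcradle [ 1.1 -9.8 -2. ] w0.0226 g79
(0.006, 0.004, 0.225) t20.1 Fcradle [  0.8 -13.3  -1.2] w0.0225 g79
(0.009, 0.004, 0.225) t20.4 Fcradle [  0.9 -13.7  -1.1] w0.0226 g79
(0.009, 0.0031999999999999997, 0.18) t20.6 Fcradle [  0.3 -13.8   1.2] w0.0224 g80
(0.009, 0.00245, 0.13) t20.9 Fcradle [  0.4 -13.1   2.9] w0.0224 g80
(0.009, 0.0018499999999999999, 0.09) t21.1 Fcradle [ -0.2 -13.2   4.2] w0.0220 g80
(0.009, 0.0014, 0.06) t21.4 Fcradle [ -0.5 -13.    4.6] w0.0226 g80
```

Run:
```python
from plan import *
from rig import manip
def g(k,r=.05):
    go(manip,C@bar(*k)@FL@G2,r); F=st(manip,str(k)); assert np.abs(F).max()<25,"force"; return F
for p in(.04,.025,.012,.004,0):
    F=g((.009,.0005+.01*p,p),.04)
    if F[2]>12: break
print(np.array(manip.get_torque()).round(2))
for n in("side","scene"):
    c=manip.camera(n); cv2.imwrite(f"pics/{n}7.png",c["image"][:,:,::-1])
a_=cv2.imread("pics/side7.png")[170:320,190:340]; b_=cv2.imread("pics/scene7.png")[160:310,180:330]
cv2.imwrite("pics/m7.png",np.hstack([cv2.resize(a_,(400,400),interpolation=cv2.INTER_CUBIC),cv2.resize(b_,(400,400),interpolation=cv2.INTER_CUBIC)]))
```

```text
(0.009, 0.0009, 0.04) t21.6 Fcradle [ -0.4 -13.9   3.8] w0.0226 g80
(0.009, 0.00075, 0.025) t21.9 Fcradle [  0.1 -12.9   3.8] w0.0223 g80
(0.009, 0.00062, 0.012) t22.1 Fcradle [ -0.7 -14.5   3.5] w0.0224 g80
(0.009, 0.00054, 0.004) t22.4 Fcradle [  0.7 -12.4   4.8] w0.0225 g80
(0.009, 0.0005, 0) t22.6 Fcradle [ -0.1 -12.2   8. ] w0.0223 g81
[-1.05  0.53  1.05]
```

View pics/m7.png

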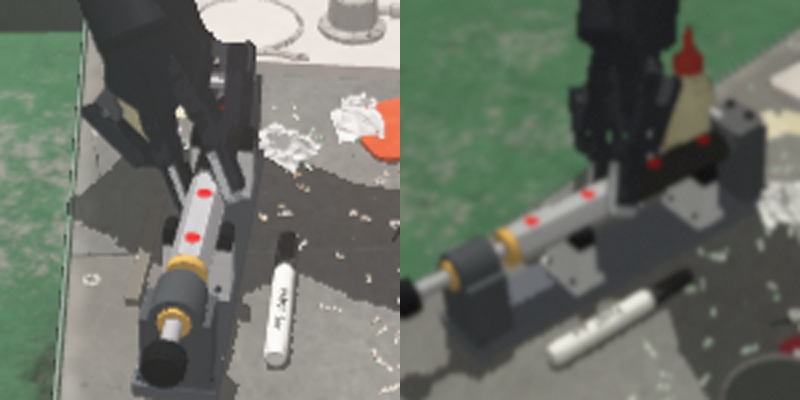

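The core is level in the rests with the dots on top and the pad pushed back. Now I'll ease it back to the stop.

Run:
```python
from plan import *
from rig import manip
s=.009
while s>-.003:
    s-=.0015 if s>.002 else .0005
    go(manip,C@bar(s,.0003,0)@FL@G2,.02); F=st(manip,"s%.4f"%s); assert np.abs(F).max()<25
    if F[1]>-1.5 : break
```

```text
s0.0075 t23.0 Fcradle [ -0.9 -11.6   9.3] w0.0226 g80
s0.0060 t23.2 Fcradle [  0.8 -11.2   8.9] w0.0221 g80
s0.0045 t23.5 Fcradle [ 1.1 -9.5  8. ] w0.0226 g80
s0.0030 t23.8 Fcradle [ 0.  -9.4  7.6] w0.0226 g80
s0.0015 t24.0 Fcradle [ 0.  -8.3  7.6] w0.0222 g80
s0.0010 t24.2 Fcradle [ 0.2 -7.6  6.6] w0.0222 g80
s0.0005 t24.5 Fcradle [-0.1 -7.4  7. ] w0.0225 g80
s0.0000 t24.8 Fcradle [-0.4 -5.9  6.5] w0.0223 g80
s-0.0005 t25.0 Fcradle [ 0.4 -5.7  5.2] w0.0224 g80
s-0.0010 t25.2 Fcradle [-0.8 -4.8  5.6] w0.0225 g80
s-0.0015 t25.5 Fcradle [-0.  -5.1  6.4] w0.0224 g80
s-0.0020 t25.8 Fcradle [-0.1 -1.5  7.3] w0.0224 g80
```

Run:
```python
from plan import *
from rig import manip
s=-.002
for i in range(4):
    s-=.0003; go(manip,C@bar(s,.0003,0)@FL@G2,.02); F=st(manip,"s%.4f"%s)
    if F[1]>2: break
manip.command_gripper(.035); st(manip,"half"); manip.command_gripper(.05); st(manip,"open")
go(manip,C@bar(s,0,0)@FL@back(G2,.09),.15); st(manip,"back")
M=C@bar(0,.12,0)@FL@back(G2,.09); go(manip,M,.25)
X_=np.array([np.cos(a),-np.sin(a),0])
manip.move_to(np.array([.438,.101,.24]), rot([np.cross(X_,-Z),X_,-Z]).as_rotvec()); st(manip,"look")
T=tool(manip); c=manip.camera("wrist"); np.savez("w8.npz",T=T,**c)
d=manip.camera("side"); x=cv2.resize(d["image"][170:320,190:340,::-1],(400,400),interpolation=cv2.INTER_CUBIC)
cv2.imwrite("pics/m8.png",np.hstack([cv2.resize(c["image"][0:330,150:420,::-1],(400,489)),np.vstack([x,x[:89]*0])]))
```

```text
s-0.0023 t26.0 Fcradle [-1.2  1.3  6. ] w0.0225 g79
s-0.0026 t26.2 Fcradle [-0.2  4.6  5.6] w0.0222 g79
half t26.5 Fcradle [ 0.5 -0.7 -0.4] w0.0351 g0
open t26.8 Fcradle [ 0.   0.4 -0.1] w0.0498 g0
back t27.6 Fcradle [-0.5  0.2 -0.6] w0.0498 g0
look t28.8 Fcradle [0.1 0.7 0.9] w0.0501 g0
```

View pics/m8.png

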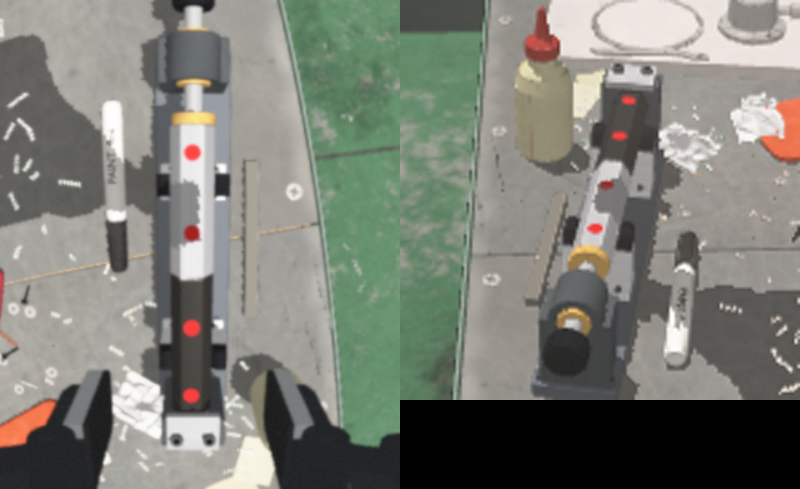

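The view from above and the side view both show the four dots centred on top and the dull end under the lip. The pad is on the bright end, and the bottle, marker and stick are undisturbed.

```bash
python3 -c "
from rig import manip
print(manip.sign_off())"
```

```text
the job is handed in; nothing more can be done
None
```

The core is turned end for end and back in the cradle: dull end against the stop under the lip, sprung pad on the bright end, red dots on top. I handed the job in at about 29 s; the wrist force stayed under 20 N at every reading, and the bottle, marker, stick and microscope were left alone.

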